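# Release the lockout and switch the measuring machine on

### The job

The measuring machine is tagged out. Lift the red tag off its hook and put it in the blue tray; then push the isolator's red lever back past OFF (red dot) against its spring, fully over to the orange reset dot, hold it there for a moment, and after that swing it across until it clicks into ON at the green dot and let go. Do not strain the lever or the switch box, and leave the reference ball, bracket, ring gauge and brass setting cylinder where they stand.

Things in the scene. Friction and masses are not known exactly. Their poses are not given: they have to be found in the camera images.
- isolator: Grey switch box fixed to the table, 180 (x) x 160 (y) x 90 mm high; origin at the centre of its underside, z up, its front is -x. On the lid's middle lie a yellow disc (72 mm across, 6 mm high) and the red lever, whose upright pivot axis passes through this origin. Nothing on it may be pushed with more than 40 N.
- lever (a joint): Lever angle, rad, growing clockwise seen from above: 0 = OFF, 1.5 = ON, end stops at -0.36 and 1.80. At 0 the arm points 223 deg counterclockwise from the box's +x (front, right-hand side seen by the robot). An over-centre spring holds it at OFF and ON: up to 12 N at 75 mm from the pivot moves it out of either, and past 0.75 it flips by itself to the other.
- lever_grip (a point): Point in the lever's arm, 75 mm from the pivot axis, on the arm's centre line, 120 mm above the table. The lever is a hub 52 mm across with one straight arm, 18 mm wide, reaching 95 mm from the pivot; the arm spans 105 to 135 mm above the table, 15 mm clear of the lid. At the start it is at OFF.
- reset_dot (a point): Orange dot on the lid, 79 mm from the pivot (lever -0.28). Pushed below 0 the lever resists with rising force, at 75 mm from the pivot about 14 N at -0.20, 17 N at -0.24, 20 N at -0.28 (its end stop is at -0.36), and springs back to OFF when let go. The switch resets while the lever is held below -0.20.
- off_dot (a point): Red dot on the lid, 79 mm from the pivot: the arm lies over it at OFF (lever 0).
- on_dot (a point): Green dot on the lid, 79 mm from the pivot: the arm rests over it at ON (lever 1.5).
- hookstand: Fixed stand: base plate 120 x 80 x 12 mm, yellow post (16 x 20 mm, 167 mm high) 72 mm behind the origin (its +x). Origin at table height under the place where the tag hangs; the hook's rod runs from the post to -x.
- hook_seat (a point): Centre of the hook's level steel rod (8 mm thick, along the stand's x, 160 mm above the table), straight above the stand's origin. The rod ends 18 mm in front of this point (-x) in an upturned tip whose top is 11 mm above this height; the post is 72 mm behind.
- tag_tab (a point): Centre of the grip tab on top of the red tag, z up along the tag: tab 28 mm wide (y), 6 mm thick (x), reaching 15 mm above and below this point. Below it the tag's square hole (30 mm wide, 28 mm high) hangs on the rod, the hole's top edge 28 mm below this point. To come off, the tag must rise 8 to 19 mm, then move over the rod's tip to the stand's -x.
- tag_mid (a point): Middle of the red tag, 52 mm below the tab's centre. The tag is a rigid plate 6 mm thick (x), 60 mm wide (y), 133 mm high in all, about 60 g; its lower end is 118 mm below the tab's centre.
- tray: Blue open tray, fixed, 180 x 180 x 40 mm high outside, walls 4 mm, floor 4 to 5 mm; origin at the centre of its underside. Hook stand and tray may stand on either side of the isolator.
- refball: Reference ball: white ball 25 mm across on a dark steel stem and foot (60 mm across), 108 mm high, loose; origin under the foot's centre.
- bracket: Aluminium angle bracket 70 x 50 mm, 47 mm high, loose; origin under its centre.
- ringgauge: Steel ring gauge, 64 mm across, 20 mm high, loose, in front of the isolator on one side; origin under its centre.
- setpin: Brass setting cylinder, 30 mm across, 40 mm high, loose, in front of the isolator on the other side; origin under its centre.
There are look-alikes about, which are no part of the job. There is more than one size of the part that bears tag_tab; the job needs the middle-sized.

How it is judged:
On the way, in this order (a step that is already met when the one before it is completed fails the run):
1. the tag is off the hook and lies in the tray, let go (x of tag_mid in the frame of tray between -0.09 and 0.09 m and y of tag_mid in the frame of tray between -0.09 and 0.09 m and height (world z) of tag_mid below 0.085 m and contact force between the fingers and anything else below 0.5 N), for 0.2 s.
2. the lever is pressed back past OFF to reset and held (value of joint lever below -0.2 rad), for 0.2 s.
3. the lever clicks into ON (value of joint lever between 1.38 and 1.62 rad), for 0.2 s.
At the end, for the whole second after the job is handed in: The lever rests at ON (1.38 to 1.62 rad), the middle of the tag is within the tray's outline (90 mm from its centre along each side) and less than 85 mm above the table (all of step 3 and velocity of joint lever between -0.1 and 0.1 rad/s and x of tag_mid in the frame of tray between -0.09 and 0.09 m and y of tag_mid in the frame of tray between -0.09 and 0.09 m and height (world z) of tag_mid below 0.085 m); the robot touches nothing.
It fails at once if the lever or switch box is pushed with more than 40 N (contact force between any of the fingers, the arm and isolator above 40 N).
It fails at once if the reference ball, bracket, ring gauge or setting cylinder is displaced by more than 25 mm (distance of any of refball, bracket, ringgauge, setpin from where it was at the start of the episode above 0.025 m).
It also fails if it takes over 72 s, if anything falls off the work surface, if the arm or the gripper's body presses on something with over 40 N, if the wrist force passes 120 N, or if a joint passes its speed limit or range.

### The arm

A 6-joint arm with a two-finger parallel gripper is mounted at the origin on the work surface. World frame = base frame: x ahead of the robot, y to its left, z up, the work surface at z = 0. Lengths are in m, angles in rad, forces in N, time in s.
With the tool pointing down it reaches from about 0.325 to 0.9 m from the base axis. Payload 3.5 kg.
Tool frame: the origin (TCP) lies at the very end of the fingers, on their centre line; the grasp point (between the pads) lies 19 mm behind it; z points along the fingers, y is the direction in which the jaws open and shut (so a half turn about z gives the same grasp; the last joint's range is limited). The gripper opens to 85 mm and grips with 20 to 120 N. Pads are 22 mm wide; open, the fingers measure 114 mm over their backs; the gripper's body (76 mm by 85 mm) begins 54 mm behind the grasp point. The pads swing forward as they close: fully open they stand 13 mm farther back than shut.
Start: joints at [1.073, 0.276, -0.026, 1.268, 0, 1.467], TCP at [0.24, 0.577, 0.231] pointing down, gripper open.
Joint ranges: [-3.12, 3.12], [-0.85, 1.88], [-1.08, 1.24], [-1.95, 2.15], [-1.57, 1.53], [-3.14, 3.14]. Speed limits (rad/s): [2.57, 2.57, 3.14, 3.14, 3.14, 3.14].

### API

Orientations are given as a 3x3 rotation matrix whose columns are the frame's x, y, z axes.
In Python, from workcell import status, eyes, order gives the robot as it stands.
- The arm moves only by the shell command python3 -m handwheel 'ROWS' [FORCE]. ROWS is JSON, a list of rows, each a list of 7 numbers: the turn, a rotation vector about the tool's x, y, z in degrees, then the shift along the tool's x, y, z in m, then the opening, from 0 (shut) to 1 (fully open). A call has 1 to 12 rows; each row is the pose to reach, as a shift and turn from the pose commanded when the call began, along the tool's axes at that moment; what a row does not reach only later rows make up. A row lasts 1/8 s, in which the tool goes at most 62.5 mm and 10.7 degrees, less where a joint would pass 70% of its speed; a pose out of reach is approached as far as the arm can. A call with a gripper value outside its range is refused whole. The fingers move at their own pace and stop on an object; FORCE is the grip in N (left out, the last holds). Time passes only in rows, so rows that repeat a pose let the fingers close. It gives the time, the measured TCP pose, the force and the opening at its end, in the units of the state.
- status.sense(): the state, without advancing time (a new reading comes with each control period).
- eyes.get_image(name): name is "side" or "top"; returns the picture (400x640x3 uint8, red, green, blue); there is no depth.
- eyes.camera_info(name): a dict with "camera_matrix" (3x3 intrinsics, pixels), "xyz" and "attitude" of the camera in the world. Camera axes: x right, y down, z forward; pixel columns grow to the right and rows downward; lengths in m; the calibration is good to about 2 mm. A picture is of the moment at which its call begins. camera_info takes no time and is no camera call.
- order.sign_off(): hands the job in, once; it reports no verdict.
The state is a dict: "t": time; "joint_positions": joint angles; "qvel": joint speeds; "effort": joint torques, N m; "position": TCP position; "orientation": TCP orientation; "wrist_force": force on the tool from outside, world axes, zero at the start; "ft_torque": the same for the moment, N m; "width": finger opening in m.
Only numpy, scipy, OpenCV 4.12 (cv2) and the standard library are available. Lean on these libraries where they do the work, as an engineer would, in place of code of your own. Each camera call takes 0.05 s, during which the arm holds its last target. There are 200 camera calls.

## Working session

There is one attempt and no reset: what is moved stays moved. The work goes in short steps, Python scripts to look and compute and a shell command to move; the robot and the scene stay as the last step left them, time stands still between calls to the robot, and variables do not carry over. Pictures are saved under pics/ and viewed, about 8 in all and at most 12, crops included, and the job is handed in when it is done.

```bash
mkdir -p pics; ls; python3 - <<'E'
from workcell import status, eyes
import cv2, json
s=status.sense(); print({k:s[k] for k in ("t","position","orientation","wrist_force","width")})
for n in("side","top"):
    print(eyes.camera_info(n)); cv2.imwrite(f"pics/{n}0.png",eyes.get_image(n)[:,:,::-1])
E
```

```text
pics
{'t': 0.0, 'position': array([0.24002482, 0.57622104, 0.23015265]), 'orientation': array([[-9.23070609e-01,  3.84629125e-01, -1.04266825e-03],
       [ 3.84630482e-01,  9.23068545e-01, -1.96294271e-03],
       [ 2.07449326e-04, -2.21297671e-03, -9.99997530e-01]]), 'wrist_force': array([ 0.44375302, -0.4920178 , -1.33462826]), 'width': 0.08531180356623605}
{'camera_matrix': array([[463.08830045,   0.        , 319.16941041],
       [  0.        , 463.08830045, 205.09729942],
       [  0.        ,   0.        ,   1.        ]]), 'xyz': array([ 0.23096399, -0.88986355,  0.76444578]), 'attitude': array([[ 0.92538175, -0.20873514,  0.3163831 ],
       [-0.37877417, -0.54030038,  0.75140244],
       [ 0.01409782, -0.81517185, -0.57904759]])}
{'camera_matrix': array([[465.42073001,   0.        , 328.01614953],
       [  0.        , 465.42073001, 195.91929808],
       [  0.        ,   0.        ,   1.        ]]), 'xyz': array([ 0.37359359, -0.05761758,  1.5005689 ]), 'attitude': array([[-0.0123378 , -0.987891  ,  0.15465817],
       [-0.99992065,  0.01179594, -0.00442086],
       [ 0.00254299, -0.15470044, -0.98795815]])}
```

View pics/side0.png

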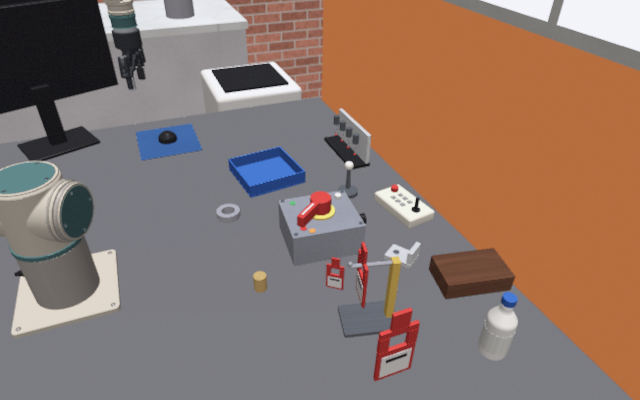

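View pics/top0.png

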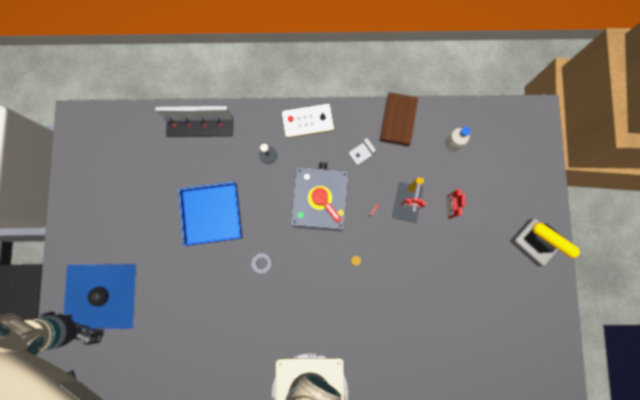

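The side view shows three red tags: small at (335,273), one hanging on the rod at (363,275), and a large one at (395,345). The hanging one should be the middle size. The tray is at (267,170) and the isolator at (320,225). I'll confirm this in an enlarged crop of both views.

```bash
cat > h.py <<'E'
import numpy as np, cv2
from workcell import eyes,status
I={n:eyes.camera_info(n) for n in("side","top")}
def ray(n,p):
    c=I[n]; d=c["attitude"]@np.linalg.inv(c["camera_matrix"])@[p[0],p[1],1]; return c["xyz"],d/np.linalg.norm(d)
def plane(n,p,z):
    o,d=ray(n,p); return o+d*(z-o[2])/d[2]
def tri(ps,pt):
    (a,d),(b,e)=ray("side",ps),ray("top",pt)
    s=np.linalg.lstsq(np.c_[d,-e],b-a,rcond=None)[0]; p,q=a+d*s[0],b+e*s[1]
    return (p+q)/2,np.linalg.norm(p-q)
def proj(n,P):
    c=I[n]; v=c["camera_matrix"]@(c["attitude"].T@(np.array(P)-c["xyz"])); return v[:2]/v[2]
def blobs(n,img,lo,hi,amin=4):
    m=cv2.inRange(cv2.cvtColor(img,cv2.COLOR_RGB2HSV),lo,hi)
    k,l,st,ce=cv2.connectedComponentsWithStats(m)
    return [(ce[i].round(1),st[i]) for i in range(1,k) if st[i][4]>=amin],l
E
python3 - <<'E'
from h import *
s=cv2.imread("pics/side0.png"); t=cv2.imread("pics/top0.png")
a=cv2.resize(s[180:385,265:435],None,fx=2.9,fy=2.9,interpolation=cv2.INTER_CUBIC)
b=cv2.resize(t[150:245,285:475][:, :],None,fx=4.2,fy=4.2,interpolation=cv2.INTER_CUBIC)
cv2.imwrite("pics/crop1.png",a); cv2.imwrite("pics/crop2.png",b)
S,T=s[:,:,::-1].copy(),t[:,:,::-1].copy()
cols={"red":((0,150,70),(6,255,255)),"yellow":((20,150,100),(32,255,255)),"blue":((108,150,50),(125,255,255)),"green":((45,80,60),(85,255,255)),"orange":((9,150,120),(19,255,255))}
for c,(lo,hi) in cols.items():
  for n,im in(("side",S),("top",T)):
    print(c,n,[(tuple(q.tolist()),st.tolist()) for q,st in blobs(n,im,lo,hi)[0] if 150<q[0]<480 and 130<q[1]<385])
E
```

```text
red side [((394.3, 187.9), [392, 185, 6, 7, 30]), ((315.4, 207.7), [298, 192, 33, 38, 561]), ((362.9, 268.9), [358, 242, 10, 65, 311]), ((335.3, 268.6), [327, 258, 17, 31, 182]), ((396.5, 336.7), [374, 308, 45, 73, 1220])]
red top [((319.7, 196.5), [313, 189, 14, 16, 179]), ((457.8, 202.1), [453, 190, 12, 26, 212]), ((415.4, 201.4), [405, 199, 20, 7, 74]), ((337.4, 219.3), [335, 218, 5, 3, 7])]
yellow side [((391.2, 289.3), [385, 264, 14, 53, 415])]
yellow top [((415.3, 183.7), [409, 178, 14, 13, 81]), ((327.7, 194.7), [321, 187, 10, 16, 40]), ((314.4, 201.4), [309, 188, 16, 21, 87]), ((339.9, 212.9), [339, 212, 3, 3, 8]), ((355.4, 260.2), [352, 257, 8, 8, 48])]
blue side [((167.0, 142.0), [137, 125, 64, 35, 1346]), ((266.3, 171.0), [229, 147, 76, 50, 2447])]
blue top [((465.4, 130.7), [462, 127, 8, 8, 25]), ((203.6, 209.6), [180, 183, 61, 62, 588])]
green side [((292.2, 202.7), [290, 201, 5, 4, 16])]
green top [((300.2, 214.5), [298, 212, 6, 6, 28])]
orange side [((330.0, 206.5), [330, 204, 1, 6, 6]), ((327.5, 212.2), [326, 211, 4, 3, 4]), ((314.2, 215.2), [313, 214, 4, 4, 5])]
orange top [((319.8, 195.8), [311, 187, 19, 20, 52])]
```

View pics/crop1.png

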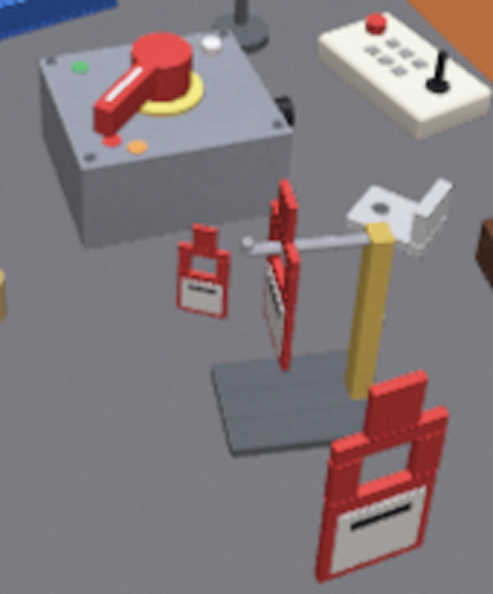

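View pics/crop2.png

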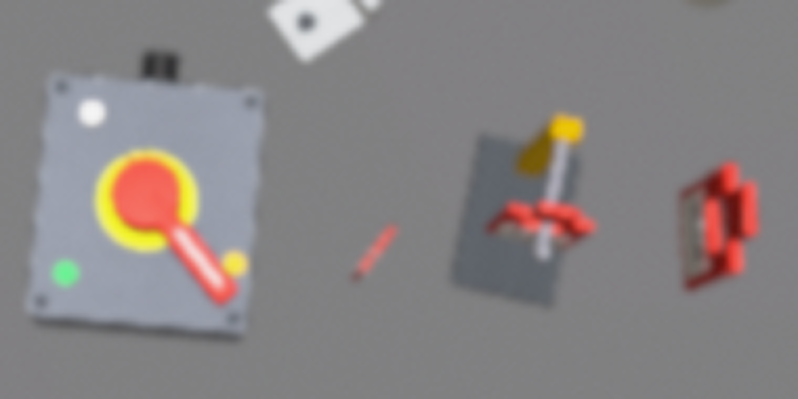

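Candidates: small tag on the table, hanging tag on the rod, and large tag standing at front right. The hanging one is middle-sized and is on the hook, so it is the one meant. In the crops, the rod tip is at side (248,242) and top (543,256). The post top is at side (378,234) and top (566,127), and the tab centre is at side about (287,212).

```bash
python3 - <<'E'
from h import *
s=lambda x,y:(265+x/2.9,180+y/2.9); t=lambda x,y:(285+x/4.2,150+y/4.2)
r=lambda a:np.round(a,4)
for nm,a,b,z in(("tip",s(248,242),t(543,256),.168),("post",s(378,231),t(566,125),.167),("tab",s(287,212),t(548,210),.188)):
  print(nm,r(tri(a,b)[0]),"gap",r(tri(a,b)[1]),"side@z",r(plane("side",a,z)),"top@z",r(plane("top",b,z)))
L=np.array([plane("top",t(*p),.09)[:2] for p in((50,75),(262,92),(243,337),(28,318))]); 
print("lid",r(L),"c",r(L.mean(0)),"sizes",[r(np.linalg.norm(L[i]-L[i-1])) for i in range(4)])
e=(L[0]+L[1]-L[2]-L[3]); print("box yaw",np.degrees(np.arctan2(e[1],e[0])))
Ls=np.array([plane("side",s(*p),.09)[:2] for p in((40,60),(223,35),(292,150),(83,182))]);print("lid side",r(Ls),r(Ls.mean(0)))
c=L.mean(0);yaw=np.arctan2(e[1],e[0])
for nm,a,b in(("green",s(80,68),t(65,273)),("orange",s(137,147),t(234,264)),("red",s(112,141),None)):
  for n,p in(("side",a),("top",b)):
    if p: q=plane(n,p,.091)[:2]; v=q-c; print(nm,n,r(q),"R",r(np.linalg.norm(v)),"ang rel box",np.degrees(np.arctan2(v[1],v[0])-yaw)%360)
T=cv2.imread("pics/top0.png")[:,:,::-1].copy()
m=cv2.inRange(cv2.cvtColor(T,cv2.COLOR_RGB2HSV),(105,100,40),(125,255,255))[170:260,165:260]
cn=max(cv2.findContours(m,0,1)[0],key=cv2.contourArea); R=cv2.minAreaRect(cn); print("tray px",R)
B=np.array([plane("top",p+np.array([165,170]),.04)[:2] for p in cv2.boxPoints(R)]);print("tray",r(B),r(B.mean(0)))
for nm,p,z in(("ball base",(268,155),.0),("ball",(264.5,147.5),.096),("ring",(261,263),.02),("setpin",(356,260.5),.04),("stand plate a",t(480,133),.012),("b",t(450,285),.012),("c",t(555,306),.012),("smalltag",t(375,253),.0),("large",(457.8,202),.1)): print(nm,r(plane("top",p,z)))
E
```

```text
tip [ 0.5377 -0.3128  0.1675] gap 0.0049 side@z [ 0.54   -0.3137  0.168 ] top@z [ 0.5353 -0.3119  0.168 ]
post [ 0.6271 -0.3322  0.1646] gap 0.0005 side@z [ 0.6253 -0.3344  0.167 ] top@z [ 0.6269 -0.3318  0.167 ]
tab [ 0.5658 -0.3137  0.1854] gap 0.0023 side@z [ 0.5655 -0.3164  0.188 ] top@z [ 0.5643 -0.3128  0.188 ]
lid [[ 0.6835  0.0313]
 [ 0.6689 -0.1247]
 [ 0.4885 -0.1076]
 [ 0.5042  0.0476]] c [ 0.5863 -0.0384] sizes [np.float64(0.1801), np.float64(0.1567), np.float64(0.1812), np.float64(0.156)]
box yaw -5.300630677793987
lid side [[ 0.511   0.0403]
 [ 0.6774  0.0184]
 [ 0.6601 -0.153 ]
 [ 0.4902 -0.1296]] [ 0.5847 -0.056 ]
green side [0.5391 0.0148] R 0.0711 ang rel box 136.84093097363825
green top [0.5364 0.0207] R 0.0773 ang rel box 135.4597229395107
orange side [ 0.5449 -0.1054] R 0.0788 ang rel box 243.60951191382242
orange top [ 0.5415 -0.102 ] R 0.0778 ang rel box 240.18588897701153
red side [ 0.5289 -0.0909] R 0.0778 ang rel box 227.77378555464855
tray px ((44.23078155517578, 43.346153259277344), (57.8001823425293, 60.15684509277344), 82.87498474121094)
tray [[0.6322 0.4198]
 [0.6541 0.2305]
 [0.4712 0.2047]
 [0.4502 0.3905]] [0.5519 0.3114]
ball base [0.7479 0.1325 0.    ]
ball [0.7479 0.1314 0.096 ]
ring [0.3942 0.1493 0.02  ]
setpin [ 0.398  -0.1487  0.04  ]
stand plate a [ 0.6508 -0.2968  0.012 ]
b [ 0.5328 -0.2695  0.012 ]
c [ 0.5157 -0.3493  0.012 ]
smalltag [ 0.5596 -0.2141  0.    ]
large [ 0.5694 -0.4584  0.1   ]
```

```bash
cat >> h.py <<'E'
def go(P,yaw=None):
    """tool-frame shift to world point P and turn about tool z to have tool y at yaw (deg)"""
    s=status.sense(); R=s["orientation"]; d=R.T@(np.array(P)-s["position"])
    a=np.degrees(np.arctan2(R[1,1],R[0,1])); return np.round(d,4), None if yaw is None else (a-yaw+180)%360-180
E
python3 - <<'E'
from h import *
S=cv2.imread("pics/side0.png")[:,:,::-1].copy()
y=np.radians(-12.5); ex=np.array([np.cos(y),np.sin(y),0]); ey=np.array([-np.sin(y),np.cos(y),0]); ez=np.array([0,0,1])
s0=np.array([.5568,-.3166,.192])
for nm,u,v in(("tabtopL",14,15),("tabtopR",-14,15),("bar L",30,-15),("barR",-30,-15),("botL",30,-118),("botR",-30,-118)):
  p=proj("side",s0+ey*u/1e3+ez*v/1e3); q=proj("top",s0+ey*u/1e3+ez*v/1e3)
  print(nm,"side crop",((p-[265,180])*2.9).round(),"top crop",((q-[285,150])*4.2).round())
print(go([.558,-.3166,.26],-12.5))
E
```

```text
tabtopL side crop [272. 179.] top crop [539. 213.]
tabtopR side crop [282. 207.] top crop [580. 221.]
bar L side crop [263. 198.] top crop [508. 214.]
barR side crop [285. 260.] top crop [594. 232.]
botL side crop [255. 308.] top crop [484. 234.]
botR side crop [275. 371.] top crop [565. 251.]
(array([-0.6369, -0.702 , -0.0284]), np.float64(79.88004110927398))
```

```bash
python3 -m handwheel '[[0,0,80,-0.643,-0.7,-0.028,0.5],[0,0,80,-0.643,-0.7,-0.028,0.5],[0,0,80,-0.643,-0.7,-0.028,0.5],[0,0,80,-0.643,-0.7,-0.028,0.5],[0,0,80,-0.643,-0.7,-0.028,0.5],[0,0,80,-0.643,-0.7,-0.028,0.5],[0,0,80,-0.643,-0.7,-0.028,0.5],[0,0,80,-0.643,-0.7,-0.028,0.5],[0,0,80,-0.643,-0.7,-0.028,0.5],[0,0,80,-0.643,-0.7,-0.028,0.5],[0,0,80,-0.643,-0.7,-0.028,0.5],[0,0,80,-0.643,-0.7,-0.028,0.5]]' 30
python3 -c "
from h import *
print(go([.564,-.317,.26],-12.5))"
```

```text
t: 1.6
position: [0.4962, -0.1298, 0.2531]
orientation: [[0.219, 0.976, -0.0], [0.976, -0.219, 0.0], [0.0, -0.0, -1.0]]
wrist_force: [0.9, -0.0, 0.1]
width: 0.0427
(array([-0.1678,  0.1071, -0.007 ]), np.float64(-0.14558456013267573))
```

```bash
python3 -m handwheel '[[0,0,0,-0.168,0.107,-0.007,0.5],[0,0,0,-0.168,0.107,-0.007,0.5],[0,0,0,-0.168,0.107,-0.007,0.5],[0,0,0,-0.168,0.107,-0.007,0.5],[0,0,0,-0.168,0.107,-0.007,0.5]]'
python3 - <<'E'
from h import *
print(go([.564,-.317,.177],-12.5))
s=eyes.get_image("side")[:,:,::-1];t=eyes.get_image("top")[:,:,::-1]
a=cv2.resize(s[165:325,305:435],None,fx=3,fy=3,interpolation=2);b=cv2.resize(t[150:230,375:465],None,fx=4,fy=4,interpolation=2)
o=np.zeros((480,760,3),np.uint8);o[:480,:390]=a;o[:320,400:760]=b;cv2.imwrite("pics/p3.png",o)
E
```

```text
t: 2.22
position: [0.5635, -0.3153, 0.2594]
orientation: [[0.22, 0.976, -0.002], [0.976, -0.22, 0.001], [0.001, -0.002, -1.0]]
wrist_force: [-0.3, 0.5, 1.0]
width: 0.0427
(array([-0.0017,  0.0011,  0.0824]), np.float64(-0.18105347482713796))
```

View pics/p3.png

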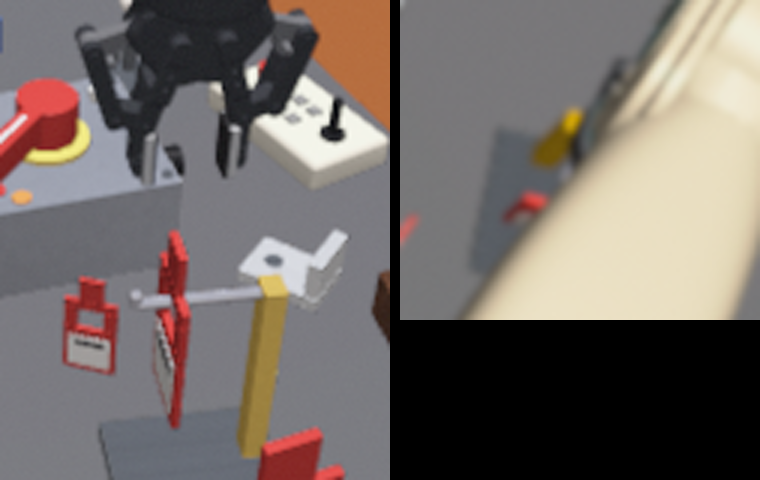

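The fingers (148 and 232 in the crop, midpoint 190) straddle the tab (177), which matches the tab position to within about 2 mm once height is allowed for. I'll descend and grip.

```bash
python3 -m handwheel '[[0,0,0,-0.002,0.001,0.03,0.5],[0,0,0,-0.002,0.001,0.06,0.5],[0,0,0,-0.002,0.001,0.081,0.5],[0,0,0,-0.002,0.001,0.081,0.5],[0,0,0,-0.002,0.001,0.081,0],[0,0,0,-0.002,0.001,0.081,0],[0,0,0,-0.002,0.001,0.081,0],[0,0,0,-0.002,0.001,0.081,0],[0,0,0,-0.002,0.001,0.081,0],[0,0,0,-0.002,0.001,0.081,0],[0,0,0,-0.002,0.001,0.081,0],[0,0,0,-0.002,0.001,0.081,0]]' 40
```

```text
t: 3.82
position: [0.5653, -0.3177, 0.1811]
orientation: [[0.219, 0.976, 0.002], [0.976, -0.219, -0.001], [-0.001, 0.003, -1.0]]
wrist_force: [-0.7, 0.2, 5.1]
width: 0.0055
```

```bash
python3 -m handwheel '[[0,0,0,0,0,-0.005,0],[0,0,0,0,0,-0.01,0],[0,0,0,0,0,-0.014,0],[0,0,0,0,0,-0.014,0]]'
python3 - <<'E'
from h import *
s=eyes.get_image("side")[:,:,::-1]
cv2.imwrite("pics/p4.png",cv2.resize(s[190:320,315:435],None,fx=4,fy=4,interpolation=2))
E
```

```text
t: 4.32
position: [0.5646, -0.3174, 0.1937]
orientation: [[0.219, 0.976, 0.0], [0.976, -0.219, -0.0], [-0.0, 0.0, -1.0]]
wrist_force: [0.1, 0.9, -0.8]
width: 0.005
```

View pics/p4.png

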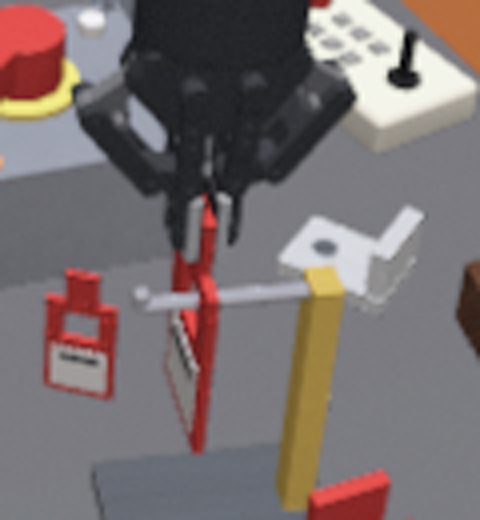

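The tag is gripped and lifted about 13 mm, with no load on the wrist. Next I slide it off over the tip.

```bash
python3 -m handwheel '[[0,0,0,0,-0.015,0,0],[0,0,0,0,-0.03,0,0],[0,0,0,0,-0.045,0,0],[0,0,0,0,-0.06,0,0],[0,0,0,0,-0.07,0,0],[0,0,0,0,-0.07,0,0],[0,0,0,0,-0.07,-0.05,0],[0,0,0,0,-0.07,-0.1,0],[0,0,0,0,-0.07,-0.15,0],[0,0,0,0,-0.07,-0.15,0]]'
python3 - <<'E'
from h import *
s=eyes.get_image("side")[:,:,::-1]
cv2.imwrite("pics/p5.png",s[80:340,200:440])
print(go([.55,.31,.34],-96))
E
```

```text
t: 5.62
position: [0.4988, -0.3039, 0.3492]
orientation: [[0.218, 0.976, 0.009], [0.976, -0.218, -0.007], [-0.005, 0.01, -1.0]]
wrist_force: [-0.1, -0.0, -1.2]
width: 0.0047
(array([ 0.6097, -0.0829,  0.0042]), np.float64(83.38994209049167))
```

View pics/p5.png

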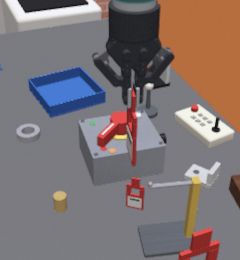

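Tag is off the hook and hanging in the gripper. Next I carry it over the tray at height, with the tool turned to the radial direction.

```bash
python3 -m handwheel '[[0,0,-42,0.61,-0.083,0.004,0],[0,0,-42,0.61,-0.083,0.004,0],[0,0,-42,0.61,-0.083,0.004,0],[0,0,-42,0.61,-0.083,0.004,0],[0,0,-42,0.61,-0.083,0.004,0],[0,0,-42,0.61,-0.083,0.004,0],[0,0,-42,0.61,-0.083,0.004,0],[0,0,-42,0.61,-0.083,0.004,0],[0,0,-42,0.61,-0.083,0.004,0],[0,0,-42,0.61,-0.083,0.004,0],[0,0,-42,0.61,-0.083,0.004,0],[0,0,-42,0.61,-0.083,0.004,0]]'
python3 - <<'E'
from h import *
th=np.radians(45); r=np.array([np.cos(np.radians(29.5)),np.sin(np.radians(29.5)),0])
d=r*np.sin(th)+np.array([0,0,-np.cos(th)])      # tool z when tilted
foot=np.array([.55,.31,.012])+r*.045
print("tcp for tilted",foot-d*.107, go(foot-d*.107,29.5), status.sense()["joint_positions"])
E
```

```text
t: 7.18
position: [0.5478, 0.3111, 0.3376]
orientation: [[-0.491, 0.871, -0.003], [0.871, 0.491, -0.002], [-0.0, -0.003, -1.0]]
wrist_force: [0.4, 0.3, -0.2]
width: 0.0052
tcp for tilted [0.52331452 0.29490208 0.08766043] (array([-0.0021, -0.0285,  0.25  ]), np.float64(-0.0872989904136432)) [ 4.14180251e-01  2.55549796e-01  1.66728982e-01  1.48514219e+00
 -4.31760563e-04  1.47162860e+00]
```

```bash
python3 -m handwheel '[[-9,0,0,-0.002,-0.028,0.03,0],[-18,0,0,-0.002,-0.028,0.06,0],[-27,0,0,-0.002,-0.028,0.1,0],[-36,0,0,-0.002,-0.028,0.14,0],[-45,0,0,-0.002,-0.028,0.17,0],[-45,0,0,-0.002,-0.028,0.2,0],[-45,0,0,-0.002,-0.028,0.22,0],[-45,0,0,-0.002,-0.028,0.235,0],[-45,0,0,-0.002,-0.028,0.247,0],[-45,0,0,-0.002,-0.028,0.247,0],[-45,0,0,-0.002,-0.028,0.247,0]]'
python3 - <<'E'
from h import *
s=eyes.get_image("side")[:,:,::-1];cv2.imwrite("pics/p6.png",cv2.resize(s[60:230,190:400],None,fx=3,fy=3,interpolation=2))
E
```

```text
t: 8.55
position: [0.5253, 0.2951, 0.0929]
orientation: [[-0.489, 0.616, 0.617], [0.872, 0.346, 0.346], [-0.0, 0.707, -0.707]]
wrist_force: [-0.8, -0.2, -0.7]
width: 0.0054
```

View pics/p6.png

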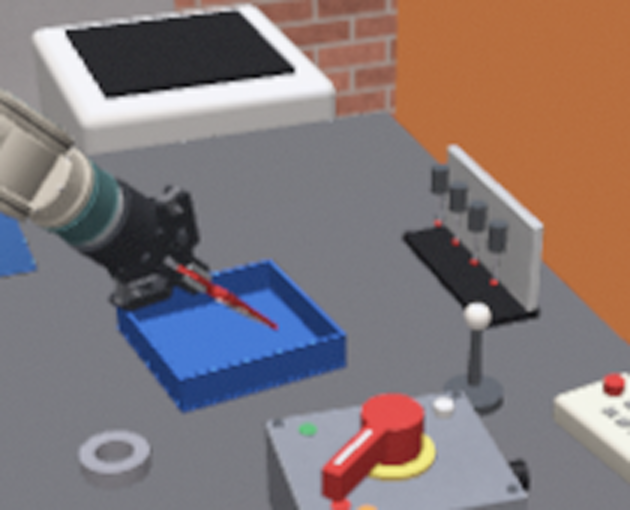

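The tilted tag's foot is inside the tray (crop 275,325), just above the floor. I'll release and retract.

```bash
python3 -m handwheel '[[0,0,0,0,0,0,0.5],[0,0,0,0,0,0,0.5],[0,0,0,0,0,0,0.5],[0,0,0,0,0,-0.03,0.5],[0,0,0,0,0,-0.07,0.5],[0,0,0,0,0,-0.12,0.5],[0,0,0,0,0,-0.16,0.5],[0,0,0,0,0,-0.16,0],[0,0,0,0,0,-0.16,0],[0,0,0,0,0,-0.16,0],[0,0,0,0,0,-0.16,0],[0,0,0,0,0,-0.16,0]]'
python3 - <<'E'
from h import *
s=eyes.get_image("side")[:,:,::-1];t=eyes.get_image("top")[:,:,::-1]
o=np.zeros((510,790,3),np.uint8);o[:510,:450]=cv2.resize(s[60:230,200:350],None,fx=3,fy=3,interpolation=2);o[:480,455:785]=cv2.resize(t[150:310,170:280],None,fx=3,fy=3,interpolation=2)
cv2.imwrite("pics/p7.png",o); print(status.sense()["position"])
E
```

```text
t: 10.1
position: [0.4263, 0.2405, 0.2044]
orientation: [[-0.491, 0.618, 0.615], [0.871, 0.347, 0.347], [0.0, 0.706, -0.709]]
wrist_force: [0.4, 0.9, -0.3]
width: -0.0004
[0.426392   0.24046848 0.20493978]
```

View pics/p7.png

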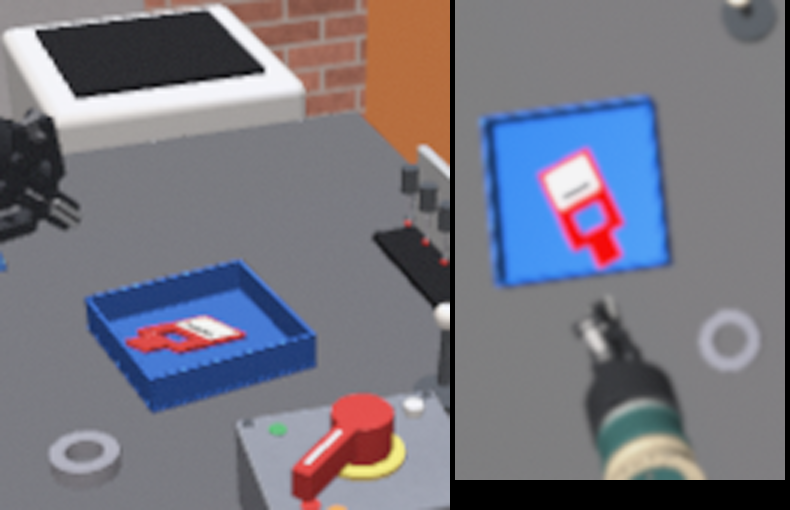

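The tag lies flat in the tray, around (585,210) in the top half of the picture. Now I untilt the tool and refine the isolator's pivot and lever direction.

```bash
python3 -m handwheel '[[10,0,0,0,0.02,-0.02,0.4],[20,0,0,0,0.05,-0.05,0.4],[30,0,0,0,0.06,-0.06,0.4],[40,0,0,0,0.06,-0.06,0.4],[45,0,0,0,0.06,-0.06,0.4],[45,0,0,0,0.06,-0.06,0.4]]'
python3 - <<'E'
from h import *
ims={n:eyes.get_image(n) for n in("side","top")}
r=lambda a:np.round(a,4)
box={"side":(270,185,90,80),"top":(285,160,70,75)}
for n,im in ims.items():
  x,y,w,h=box[n]; s=cv2.cvtColor(im[y:y+h,x:x+w].copy(),cv2.COLOR_RGB2HSV)
  mk=lambda lo,hi:cv2.inRange(s,lo,hi)
  pts=lambda m:np.argwhere(m>0)[:,::-1]+[x,y]
  ye=pts(mk((20,110,90),(34,255,255))); P=np.array([plane(n,p,.096)[:2] for p in ye])
  g=pts(mk((45,80,60),(85,255,255))).mean(0)
  d0=np.array([.587,-.04]); k=np.linalg.norm(P-d0,axis=1)<.045; P=P[k]
  c,rad=cv2.minEnclosingCircle(P.astype(np.float32)); print(n,"disc",r(c),r(rad),"green",r(plane(n,g,.091)))
  # white stripe / arm: red+white at top of arm z=.135
  re=pts(mk((0,130,80),(7,255,255))|mk((170,130,80),(180,255,255))); Q=np.array([plane(n,p,.135)[:2] for p in re])
  v=Q-d0; rr=np.linalg.norm(v,axis=1); far=Q[(rr>.05)&(rr<.1)]; a=np.degrees(np.arctan2(*(far.mean(0)-d0)[::-1]))%360
  print("   arm far mean",r(far.mean(0)),"world angle",a,"maxr",rr.max(), len(far))
print(go([.5277,-.0869,.22],127.7), status.sense()["joint_positions"].round(2))
E
```

```text
t: 10.95
position: [0.4283, 0.2414, 0.2896]
orientation: [[-0.491, 0.871, -0.001], [0.871, 0.491, -0.0], [0.0, -0.001, -1.0]]
wrist_force: [0.4, -0.0, -0.8]
width: 0.034
side disc [ 0.5922 -0.0516] 0.0336 green [0.5393 0.0183 0.091 ]
   arm far mean [ 0.5474 -0.0977] world angle 235.52116690642043 maxr 0.24027038777528756 217
top disc [ 0.5897 -0.0378] 0.036 green [0.538  0.0215 0.091 ]
   arm far mean [ 0.5238 -0.0843] world angle 215.02183647303448 maxr 0.09117424447362052 32
(array([-0.335 , -0.0721,  0.0696]), np.float64(-98.31343684083748)) [ 0.38  0.01 -0.22  1.35  0.    1.44]
```

```bash
python3 -m handwheel '[[0,0,-98,-0.335,-0.069,0.07,0.45],[0,0,-98,-0.335,-0.069,0.07,0.45],[0,0,-98,-0.335,-0.069,0.07,0.45],[0,0,-98,-0.335,-0.069,0.07,0.45],[0,0,-98,-0.335,-0.069,0.07,0.45],[0,0,-98,-0.335,-0.069,0.07,0.45],[0,0,-98,-0.335,-0.069,0.07,0.45],[0,0,-98,-0.335,-0.069,0.07,0.45],[0,0,-98,-0.335,-0.069,0.07,0.45],[0,0,-98,-0.335,-0.069,0.07,0.45],[0,0,-98,-0.335,-0.069,0.07,0.45],[0,0,-98,-0.335,-0.069,0.07,0.45]]'
python3 - <<'E'
from h import *
print(go([.5303,-.0855,.108],127.3), status.sense()["joint_positions"].round(2))
s=eyes.get_image("side")[:,:,::-1];cv2.imwrite("pics/p8.png",cv2.resize(s[140:270,250:390],None,fx=4,fy=4,interpolation=2))
E
```

```text
t: 12.55
position: [0.5299, -0.0851, 0.2207]
orientation: [[-0.796, -0.605, 0.001], [-0.605, 0.796, -0.0], [-0.001, -0.001, -1.0]]
wrist_force: [0.0, -0.1, 1.0]
width: 0.0383
(array([-1.000e-04, -5.000e-04,  1.127e-01]), np.float64(-0.03692207131160785)) [-0.28  0.13 -0.23  1.21  0.   -0.93]
```

View pics/p8.png

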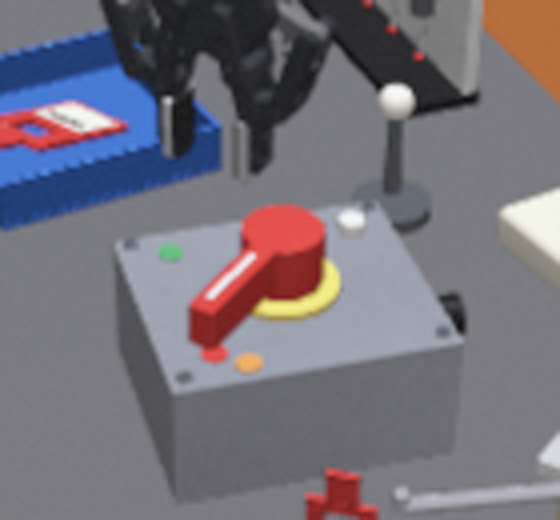

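Fingers are open 38 mm, straddling the arm's direction above it. I'll descend in two stages while watching the force.

```bash
python3 -m handwheel '[[0,0,0,0,0,0.04,0.45],[0,0,0,0,0,0.07,0.45],[0,0,0,0,0,0.08,0.45],[0,0,0,0,0,0.085,0.45],[0,0,0,0,0,0.09,0.45],[0,0,0,0,0,0.09,0.45]]'
```

```text
t: 13.35
position: [0.5311, -0.0855, 0.131]
orientation: [[-0.795, -0.607, 0.001], [-0.607, 0.795, -0.0], [-0.001, -0.001, -1.0]]
wrist_force: [-0.5, -0.5, -0.3]
width: 0.0382
```

```bash
python3 -m handwheel '[[0,0,0,0,0,0.006,0.45],[0,0,0,0,0,0.012,0.45],[0,0,0,0,0,0.018,0.45],[0,0,0,0,0,0.021,0.45],[0,0,0,0,0,0.021,0.45]]'
```

```text
t: 13.98
position: [0.5303, -0.0852, 0.109]
orientation: [[-0.795, -0.607, -0.001], [-0.607, 0.795, 0.0], [0.0, 0.001, -1.0]]
wrist_force: [-0.3, 0.2, 0.6]
width: 0.0382
```

```bash
python3 -m handwheel '[[0,0,-2,0,-0.005,0,0.45],[0,0,-4,-0.001,-0.009,0,0.45],[0,0,-5,-0.001,-0.013,0,0.45],[0,0,-6,-0.001,-0.016,0,0.45],[0,0,-7,-0.002,-0.019,0,0.45],[0,0,-7,-0.002,-0.019,0,0.45],[0,0,-7,-0.002,-0.019,0,0.45]]'
```

```text
t: 14.85
position: [0.5428, -0.0986, 0.1093]
orientation: [[-0.714, -0.7, -0.002], [-0.7, 0.714, 0.001], [0.001, 0.002, -1.0]]
wrist_force: [-3.7, 4.0, 4.9]
width: 0.0382
```

```bash
python3 -m handwheel '[[0,0,-1.5,0,-0.002,0,0.45],[0,0,-3,-0.001,-0.004,0,0.45],[0,0,-4.5,-0.001,-0.006,0,0.45],[0,0,-6,-0.001,-0.008,0,0.45],[0,0,-6,-0.001,-0.008,0,0.45],[0,0,-6,-0.001,-0.008,0,0.45]]'
```

```text
t: 15.6
position: [0.5479, -0.1018, 0.1091]
orientation: [[-0.637, -0.771, -0.004], [-0.771, 0.637, 0.005], [-0.001, 0.006, -1.0]]
wrist_force: [-5.6, 8.1, 5.8]
width: 0.0384
```

```bash
python3 -m handwheel '[[0,0,-1.5,0,-0.002,0,0.45],[0,0,-3,0,-0.004,0,0.45],[0,0,-4,-0.001,-0.006,0,0.45],[0,0,-4,-0.001,-0.006,0,0.45],[0,0,-4,-0.001,-0.006,0,0.45]]'
python3 - <<'E'
from h import *
im=eyes.get_image("side");cv2.imwrite("pics/p9.png",cv2.resize(im[140:270,250:390,::-1],None,fx=4,fy=4,interpolation=2))
s=status.sense(); print(s["orientation"].T@s["wrist_force"])
E
```

```text
t: 16.23
position: [0.5516, -0.1039, 0.109]
orientation: [[-0.581, -0.814, -0.007], [-0.814, 0.581, 0.007], [-0.002, 0.01, -1.0]]
wrist_force: [-7.5, 10.5, 8.3]
width: 0.0383
[-3.18187934 12.49203688 -8.86570055]
```

View pics/p9.png

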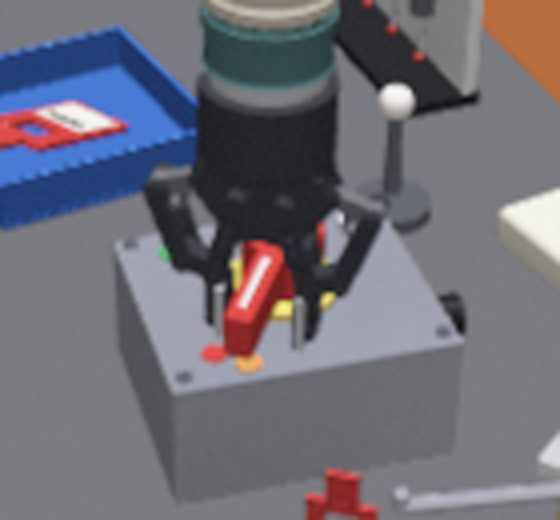

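Lever arm sits between the red dot (212,353) and the orange dot (248,363), which agrees with the 12.5 N reading (about -0.18 rad). I'll press a bit further and hold.

```bash
python3 -m handwheel '[[0,0,-1,0,-0.002,0,0.45],[0,0,-2,0,-0.004,0,0.45],[0,0,-3,0,-0.006,0,0.45],[0,0,-4,-0.001,-0.008,0,0.45],[0,0,-5,-0.001,-0.01,0,0.45],[0,0,-5,-0.001,-0.01,0,0.45],[0,0,-5,-0.001,-0.01,0,0.45],[0,0,-5,-0.001,-0.01,0,0.45]]'; python3 -c "
from h import *
s=status.sense(); print(s['orientation'].T@s['wrist_force'])"
```

```text
t: 17.27
position: [0.5578, -0.1074, 0.1088]
orientation: [[-0.508, -0.861, -0.012], [-0.861, 0.508, 0.01], [-0.003, 0.015, -1.0]]
wrist_force: [-12.4, 12.4, 14.5]
width: 0.0388
[ -4.399466    17.20502538 -14.17920728]
```

```bash
python3 -m handwheel '[[0,0,-1,0,-0.002,0,0.45],[0,0,-2,0,-0.004,0,0.45],[0,0,-2,0,-0.004,0,0.45],[0,0,-2,0,-0.004,0,0.45],[0,0,-2,0,-0.004,0,0.45],[0,0,-2,0,-0.004,0,0.45]]'; python3 - <<'E'
from h import *
s=status.sense(); print(s['orientation'].T@s['wrist_force'])
im=eyes.get_image("side");cv2.imwrite("pics/p10.png",cv2.resize(im[170:260,270:370,::-1],None,fx=5,fy=5,interpolation=2))
piv=np.array([.590,-.040]);
a=217.3
for al in (0,-.28,.75,1.5,1.55): 
  w=np.radians(a)-al; print(al,(piv+.075*np.array([np.cos(w),np.sin(w)])).round(4),(np.degrees(w)-90)%360)
E
```

```text
t: 18.02
position: [0.5593, -0.1078, 0.1086]
orientation: [[-0.477, -0.879, -0.016], [-0.879, 0.477, 0.013], [-0.004, 0.02, -1.0]]
wrist_force: [-16.6, 16.3, 17.2]
width: 0.0384
[ -6.47358712  22.68104697 -16.69452539]
0 [ 0.5303 -0.0854] 127.30000000000001
-0.28 [ 0.5452 -0.1002] 143.34281826366308
0.75 [ 0.5154 -0.0326] 84.32816536518828
1.5 [0.5404 0.0163] 41.35633073037653
1.55 [0.5433 0.0187] 38.49154175472242
```

View pics/p10.png

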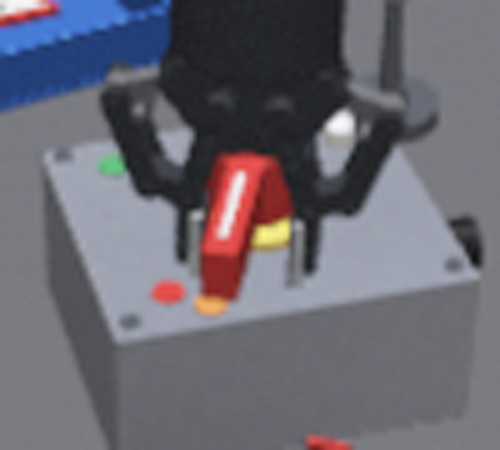

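The lever covers the orange dot (about 210,303 in the crop), with 23 N on the tool and held for over 0.5 s. I'll now work out the arc to ON, starting from the commanded pose.

```bash
python3 - <<'E'
from h import *
f=lambda yaw:(np.array([-np.sin(yaw),np.cos(yaw)]),np.array([np.cos(yaw),np.sin(yaw)]))
p=np.array([.5303,-.0853]);yaw=np.radians(127.4)
for x,y,t in((-.002,-.019,7),(-.001,-.008,6),(-.001,-.006,4),(-.001,-.01,5),(0,-.004,2)):
  ex,ey=f(yaw);p=p+ex*x+ey*y;yaw+=np.radians(t)
piv=np.array([.590,-.040]);v=p-piv
print("cmd",p.round(4),np.degrees(yaw),np.linalg.norm(v).round(4),np.degrees(np.arctan2(v[1],v[0]))%360)
def way(bs):
  global p,yaw
  ex,ey=f(yaw)
  for b in bs:
    w=np.radians(217.3)-b; q=piv+.075*np.array([np.cos(w),np.sin(w)]); d=q-p; ty=w-np.pi/2
    print(round(b,2),"turn",round(np.degrees(yaw-ty),1),"x",(d@ex).round(4),"y",(d@ey).round(4))
  p,yaw=q,ty; print()
way(np.arange(-.35,.62,.12)); way(np.arange(.73,1.55,.11))
E
```

```text
cmd [ 0.5672 -0.1143] 151.40000000000003 0.0777 252.90918615095896
-0.35 turn 4.0 x -0.0014 y 0.0208
-0.23 turn 10.9 x -0.0025 y 0.0297
-0.11 turn 17.8 x -0.0048 y 0.0384
0.01 turn 24.7 x -0.008 y 0.0468
0.13 turn 31.5 x -0.0122 y 0.0547
0.25 turn 38.4 x -0.0174 y 0.0621
0.37 turn 45.3 x -0.0234 y 0.0688
0.49 turn 52.2 x -0.0302 y 0.0747
0.61 turn 59.1 x -0.0376 y 0.0798

0.73 turn 6.9 x -0.0005 y 0.009
0.84 turn 13.2 x -0.002 y 0.0171
0.95 turn 19.5 x -0.0043 y 0.025
1.06 turn 25.8 x -0.0075 y 0.0326
1.17 turn 32.1 x -0.0115 y 0.0398
1.28 turn 38.4 x -0.0162 y 0.0466
1.39 turn 44.7 x -0.0217 y 0.0527
1.5 turn 51.0 x -0.0278 y 0.0583
```

```bash
python3 -m handwheel '[[0,0,1,0,0.007,0,0.45],[0,0,2.5,-0.001,0.014,0,0.45],[0,0,4,-0.001,0.021,0,0.45],[0,0,11,-0.003,0.03,0,0.45],[0,0,18,-0.005,0.038,0,0.45],[0,0,25,-0.008,0.047,0,0.45],[0,0,31.5,-0.012,0.055,0,0.45],[0,0,38.5,-0.017,0.062,0,0.45],[0,0,45,-0.023,0.069,0,0.45],[0,0,52,-0.03,0.075,0,0.45],[0,0,59,-0.038,0.08,0,0.45],[0,0,59,-0.038,0.08,0,0.45]]'; python3 -c "
from h import *
s=status.sense(); print(s['orientation'].T@s['wrist_force'])"
```

```text
t: 19.58
position: [0.5155, -0.0465, 0.1097]
orientation: [[-0.999, -0.04, -0.001], [-0.04, 0.999, -0.01], [0.001, -0.01, -1.0]]
wrist_force: [-3.2, -8.4, 0.8]
width: 0.0385
[ 3.49816388 -8.25014135 -0.6736087 ]
```

```bash
python3 -m handwheel '[[0,0,7,-0.001,0.009,0,0.45],[0,0,13,-0.002,0.017,0,0.45],[0,0,19.5,-0.004,0.025,0,0.45],[0,0,26,-0.008,0.033,0,0.45],[0,0,32,-0.012,0.04,0,0.45],[0,0,38.5,-0.016,0.047,0,0.45],[0,0,45,-0.022,0.053,0,0.45],[0,0,51,-0.028,0.058,0,0.45],[0,0,51,-0.028,0.058,0,0.45],[0,0,51,-0.028,0.058,0,0.45]]'; python3 - <<'E'
from h import *
s=status.sense(); print(s['orientation'].T@s['wrist_force'])
im=eyes.get_image("side");cv2.imwrite("pics/p11.png",cv2.resize(im[140:260,250:370,::-1],None,fx=4,fy=4,interpolation=2))
E
```

```text
t: 20.82
position: [0.5412, 0.016, 0.1094]
orientation: [[-0.662, 0.749, 0.0], [0.749, 0.662, -0.001], [-0.001, -0.0, -1.0]]
wrist_force: [0.3, -0.7, -0.3]
width: 0.0386
[-0.66793907 -0.23967809  0.31729769]
```

Force is zero at the ON position, so I raise straight up and check numerically.

```bash
python3 -m handwheel '[[0,0,0,0,0,-0.02,0.45],[0,0,0,0,0,-0.05,0.45],[0,0,0,0,0,-0.1,0.45],[0,0,0,0,0,-0.15,0.45],[0,0,0,-0.05,-0.05,-0.2,0.45],[0,0,0,-0.05,-0.15,-0.2,0.45],[0,0,0,-0.05,-0.25,-0.2,0.45],[0,0,0,-0.05,-0.25,-0.2,0.45],[0,0,0,-0.05,-0.25,-0.2,0.45],[0,0,0,-0.05,-0.25,-0.2,0.45]]'
python3 - <<'E'
from h import *
S=eyes.get_image("side");T=eyes.get_image("top")
S0=cv2.imread("pics/side0.png")[:,:,::-1].copy();T0=cv2.imread("pics/top0.png")[:,:,::-1].copy()
for nm,n,im in(("before side","side",S0),("after side","side",S),("before top","top",T0),("after top","top",T)):
  bb=[(q.tolist(),st.tolist()) for q,st in blobs(n,im,(0,150,70),(6,255,255))[0]]
  print(nm,bb)
  g=[q.tolist() for q,st in blobs(n,im,(45,80,60),(85,255,255))[0] if 280<q[0]<310]; print("  green",g)
piv=np.array([.59,-.04])
for al in(0,1.5):
  w=np.radians(217.3)-al
  print(al,[proj(n,[*(piv+.095*np.array([np.cos(w),np.sin(w)])),.12]).round(1).tolist() for n in("side","top")])
for nm,b in(("refball",(250,135,35,35)),("bracket",(345,135,35,35)),("ring",(248,250,28,28)),("pin",(348,252,18,18))):
  x,y,w,h=b; print(nm,"top mean diff",np.abs(T[y:y+h,x:x+w].astype(int)-T0[y:y+h,x:x+w]).mean().round(1))
for nm,b in(("refball",(335,158,25,40)),("bracket",(385,243,38,24)),("ring",(215,203,28,20)),("pin",(250,270,20,24))):
  x,y,w,h=b; print(nm,"side diff",np.abs(S[y:y+h,x:x+w].astype(int)-S0[y:y+h,x:x+w]).mean().round(1))
E
```

```text
t: 22.12
position: [0.3852, -0.1874, 0.3096]
orientation: [[-0.659, 0.752, 0.001], [0.752, 0.659, -0.001], [-0.001, -0.0, -1.0]]
wrist_force: [-0.0, 0.3, -0.1]
width: 0.0383
before side [([394.3, 187.9], [392, 185, 6, 7, 30]), ([315.4, 207.7], [298, 192, 33, 38, 561]), ([362.9, 268.9], [358, 242, 10, 65, 311]), ([335.3, 268.6], [327, 258, 17, 31, 182]), ([396.5, 336.7], [374, 308, 45, 73, 1220])]
  green [[292.2, 202.7]]
after side [([247.6, 173.3], [246, 170, 4, 7, 20]), ([264.5, 173.3], [261, 170, 10, 7, 31]), ([394.3, 187.9], [392, 185, 6, 7, 30]), ([311.5, 200.1], [285, 187, 46, 28, 654]), ([303.3, 228.0], [301, 227, 5, 3, 13]), ([335.2, 268.6], [327, 258, 17, 31, 183]), ([396.5, 336.7], [374, 308, 45, 73, 1219])]
  green [[292.2, 202.7]]
before top [([290.1, 118.4], [289, 117, 3, 4, 11]), ([319.7, 196.5], [313, 189, 14, 16, 179]), ([457.8, 202.1], [453, 190, 12, 26, 212]), ([415.4, 201.4], [405, 199, 20, 7, 74]), ([337.4, 219.3], [335, 218, 5, 3, 7])]
  green [[300.2, 214.5]]
after top [([290.1, 118.4], [289, 117, 3, 4, 11]), ([318.8, 196.5], [312, 189, 15, 18, 185]), ([457.8, 202.0], [453, 189, 12, 27, 211]), ([301.2, 215.2], [297, 211, 10, 8, 11]), ([217.6, 214.4], [216, 213, 4, 3, 7]), ([206.8, 220.2], [206, 219, 3, 3, 5]), ([222.2, 222.2], [222, 221, 2, 3, 4]), ([218.8, 231.3], [215, 227, 8, 10, 41]), ([210.8, 229.6], [210, 229, 3, 2, 5])]
  green []
0 [[298.7, 221.8], [339.7, 220.8]]
1.5 [[285.7, 191.4], [296.4, 217.0]]
refball top mean diff 3.6
bracket top mean diff 4.1
ring top mean diff 4.2
pin top mean diff 5.1
refball side diff 0.8
bracket side diff 0.6
ring side diff 0.7
pin side diff 0.7
```

```bash
python3 -c "
from workcell import order
print(order.sign_off())"
```

```text
the job is handed in; nothing more can be done
None
```

The job was done and handed in at about 22 s of the 72 s allowed.

- **Tag:** I lifted the middle-sized tag, the one hanging on the rod, off its hook. The last view of it shows it lying flat inside the blue tray.
- **Reset:** I pushed the lever back onto the orange dot and held it there for about half a second. The push was about 23 N sideways, about 29 N in total at the wrist, against the 40 N limit. The picture showed the arm covering the dot.
- **ON:** I swung the lever across until it flipped into ON. At ON the force between the open fingers was about zero, and I then raised the gripper clear.

**Last checks:**
- The lever's tip appears in both cameras within a few pixels of where it should be at ON, and the arm covers the green dot in the top view.
- The reference ball, bracket, ring gauge and setting cylinder show no change in the before-and-after images.
- The wrist force after retreating was about zero.

**What disagreed:** The final ON picture could not be viewed because the 12-picture limit was reached, so ON was confirmed from pixel measurements only. The side view's isolator centre was about 14 mm off the top view's, partly because the hub hides the disc. I used the top view and let the measured force guide the push.

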